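# Free the latched knife-cupboard door

## Robot

A 6-joint arm with a two-finger parallel gripper is mounted at the origin on a cart in front of the work surface, level with it; the furniture and walls round the work are solid. World frame = base frame: x ahead of the robot, y to its left, z up, the work surface at z = 0. Lengths are in m, angles in rad, forces in N, time in s.
With the tool pointing down it reaches from about 0.225 to 0.725 m from the base axis. Payload 3.1 kg.
Tool frame: the origin (TCP) lies on the centre line of the jaws, within the pads' length; the fingertips stand 17 mm ahead of it and the grasp point (between the pads) lies 2 mm behind it; z points along the fingers, y is the line along which they close (so a half turn about z gives the same grasp; the last joint's range is limited). The gripper opens to 85 mm and grips with 20 to 120 N. Pads are 22 mm wide; open, the fingers measure 114 mm over their backs; the gripper's body (76 mm by 85 mm) begins 54 mm behind the grasp point. The pads swing forward as they close: fully open they stand 13 mm farther back than shut.
Start: joints at [-1.302, 0.048, 0.099, 1.622, 0, 1.443], TCP at [0.203, -0.484, 0.248] pointing down, gripper open.
Joint ranges: [-2.91, 2.91], [-0.99, 1.94], [-1.21, 1.42], [-2.12, 2.29], [-1.49, 1.47], [-3.14, 3.14]. Speed limits (rad/s): [2.79, 2.79, 3.14, 3.14, 3.14, 3.14].

## Interface

Orientations are given as a 3x3 rotation matrix whose columns are the frame's x, y, z axes.
In Python, from plant import env gives the robot as it stands. The module is installed in compiled form; this text tells all that it offers.
- The arm moves only by the tool drive_tool, never from a script. Its argument "steps" is a list of rows, each a list of 5 numbers: the closure, from -1 (fully open) to 1 (shut), so that 0 is half open, then the shift along the tool's x, y, z in m, then the turn about the tool's z in rad. In form: [[jaw, x, y, z, twist], ...]. A call has 1 to 5 rows; each row is the pose to reach, as a shift and turn from the pose commanded when the call began, along the tool's axes at that moment; what a row does not reach only later rows make up. A row lasts 1/10 s, in which the tool goes at most 50 mm and 8.59 degrees, less where a joint would pass 70% of its speed; a pose out of reach is approached as far as the arm can. A call with a gripper value outside its range is refused whole. The fingers move at their own pace and stop on an object; the grip force is fixed at half the most. Time passes only in rows, so rows that repeat a pose let the fingers close. It gives the time, the measured TCP pose, the force, the opening and the grip force at its end, in the units of the state.
- env.state(): the state, without advancing time (a new reading comes with each control period).
- env.snapshot(name): name is "side" or "top" or "wrist"; returns the picture (420x560x3 uint8, red, green, blue); there is no depth.
- env.camera_params(name): a dict with "fovy" (degrees; the focal length in pixels is half the picture's height over the tangent of half this angle, whatever the lens; pixels are square), "cx", "cy" (the principal point, pixels), "cam_to_world" (4x4, takes a point from camera to world coordinates). Camera axes: x right, y up, looking along -z (the intrinsics and any distortion apply to the point x, -y, -z); pixel columns grow to the right and rows downward; lengths in m; the calibration is good to about 2 mm. A picture is of the moment at which its call begins: read the wrist's pose just before it. camera_params takes no time and is no camera call; for the wrist camera it gives the pose at the moment of the call.
- env.job_done(): hands the job in; it is judged then, once.
Trained networks look in the newest picture that a camera, given by its name, has taken for a name from the list of things; names that differ only in an ending like _2 or _b are one class to them, and where a whole thing is asked for, a point or a joint stands for the part that bears it (a point fixed in the world has none). Each returns a list of dicts, best first, with "confidence" (0 to 1); they miss things now and then, are a little off and sometimes report something else, mostly with a low value. They report only what shows in the picture. A call takes as long as a camera call.
- env.search_frame(camera, target): "location" ([row, column] in pixels, amid what is visible of it).
The state is a dict: "clock": time; "qpos": joint angles; "joint_velocities": joint speeds; "joint_torque": joint torques, N m; "tool_pos": TCP position; "tcp_rot": TCP orientation; "contact_force": force on the tool from outside, world axes, zero at the start; "moment": the same for the moment, N m; "grip_width": finger opening in m; "grasp_force": force on a finger pad.
Only numpy, scipy, OpenCV 4.12 (cv2) and the standard library are available. Lean on these libraries where they do the work, as an engineer would, in place of code of your own. Each camera call takes 0.05 s, during which the arm holds its last target. There are 200 camera calls.

## Task

The little white knife cupboard on the counter is held ajar by its child-safety latch. Reach down through the narrow gap behind the top of the door, press the sprung hook down gently by feel and, keeping it down, draw the door past the catch; then swing the door open to at least 60 degrees without flinging it and let go. The latch is thin plastic, so push on nothing of the cupboard with more than about 25 N, and leave the mug, the small bowl and the tape roll where they are.

Things in the scene. Friction and masses are not known exactly. Their poses are not given: they have to be found in the camera images.
- cupboard: Small white cupboard, fixed. Origin: centre of its 36 mm base board's underside; x axis from door to back, y to the left, z up. Case 150 deep (x -75 to 75), 200 wide, 150 mm high, on levelling screws above the board, screwed out 8 to 42 mm, differently each time and NOT measured: tops of case and door are 194 to 228 mm above the counter; door and hook shift with the case.
- hinge_foot (a point): Point on the counter straight below the door's vertical hinge line (at the door's left edge, mid-thickness); axes as the cupboard's. The white door is 14 mm thick, 200 mm wide (towards -y when closed), its top level with the case's top; wire handle outside. The case's top panel ends 28 mm behind the closed door's inner face, leaving a gap open from above, 36 to 42 mm wide when ajar.
- hook_foot (a point): Point on the counter straight below the centre of the hook's thumb pad when the door is at 0; axes as the cupboard's. The white nylon hook is carried by the door and swings with it. Pad: flat ribbed top, 40 mm along the door and 22 mm across, centred 160 mm from the hinge line and 14 mm behind the door's inner face; its top is 20 mm below the tops of case and door.
- catch_foot (a point): Point on the counter below the 10 mm thick metal catch strip under the top panel's front edge; the hook's barb catches behind it. The hook slides straight down up to 12 mm, to a rigid stop: spring about 3 N at first, 7 N at 8 mm where the barb clears the strip, 8.5 to 9 N at the stop. Held down there, the door can be drawn out; from 0.25 rad the hook may be let up.
- door (a joint): Angle of the cupboard door in rad: 0 closed, grows as its free (right-hand) edge swings out towards the robot; the latch stops it at about 0.09; end stop 1.75. It starts ajar between 0.05 and 0.08 and stays where it is left (light friction, about half a newton at the free edge).
- mug: Purple mug, 82 x 112 x 89 mm, bystander to the right of the cupboard. Origin: centre of its underside.
- small_bowl: Small steel bowl with chocolate chips, 117 mm across, 45 mm high, bystander at the left. Origin: centre of its underside.
- tape_roll: Roll of masking tape lying flat, 96 mm across, 25 mm high, bystander at the right. Origin: centre of its underside.

How it is judged:
By the outcome, as a careful person would: the job done as asked, in the order asked, and still so for the second after the job is handed in, with the robot touching nothing.
It also fails if it takes over 58 s, if anything falls off the work surface, if the arm or the gripper's body presses on something with over 40 N, if the wrist force passes 120 N, or if a joint passes its speed limit or range.

## Working session

There is one attempt and no reset: what is moved stays moved. The work goes in short steps, Python scripts to look and compute and a tool call to move; the robot and the scene stay as the last step left them, time stands still between calls to the robot, and variables do not carry over. Pictures are saved under pics/ and viewed, at most 10 in all, crops included, and the job is handed in when it is done.

Besides the shell and the picture viewer there is one more tool, called as name(argument=value, ...), one argument or row to a line, values as JSON. drive_tool: Moves the arm, as the interface text tells. Its arguments: {"type":"object","properties":{"steps":{"type":"array"}},"required":["steps"]}

```bash
mkdir -p pics; python3 - <<'E'
from plant import env
import cv2,numpy as np
s=env.state()
print({k:np.round(v,3).tolist() for k,v in s.items()})
for c in ["side","top"]:
    im=env.snapshot(c); cv2.imwrite(f"pics/{c}0.png",im[:,:,::-1])
    p=env.camera_params(c); print(c,{k:np.round(v,4).tolist() if not isinstance(v,str) else v for k,v in p.items()})
    for t in ["cupboard","hinge_foot","hook_foot","catch_foot","door","mug","small_bowl","tape_roll"]:
        try: print(t,[(np.round(d["location"]).tolist(),round(d["confidence"],2)) for d in env.search_frame(c,t)[:2]])
        except Exception as e: print(t,e)
E
```

```text
{'clock': 0.0, 'qpos': [-1.302, 0.049, 0.098, 1.622, -0.0, 1.443], 'joint_velocities': [-0.0, -0.001, -0.001, 0.002, -0.0, 0.0], 'joint_torque': [0.0, -33.878, 32.001, 0.02, -0.0, 0.0], 'tool_pos': [0.203, -0.484, 0.247], 'tcp_rot': [[0.922, 0.386, -0.001], [0.386, -0.922, 0.002], [0.0, -0.002, -1.0]], 'contact_force': [0.747, -0.418, -0.059], 'moment': [0.007, -0.017, -0.056], 'grasp_force': 0.0, 'grip_width': 0.085}
side {'fovy': 55.331, 'cx': 277.9998, 'cy': 210.4621, 'cam_to_world': [[0.9956, 0.0449, -0.0819, 0.504], [-0.0912, 0.6586, -0.747, -0.7951], [0.0204, 0.7512, 0.6598, 0.7465], [0.0, 0.0, 0.0, 1.0]]}
cupboard [([202.0, 324.0], 0.89)]
hinge_foot [([198.0, 325.0], 0.55)]
hook_foot [([199.0, 323.0], 0.86)]
catch_foot [([199.0, 322.0], 0.65)]
door [([193.0, 289.0], 0.89)]
mug [([275.0, 321.0], 0.64), ([200.0, 322.0], 0.23)]
small_bowl [([138.0, 233.0], 0.85), ([200.0, 323.0], 0.53)]
tape_roll [([382.0, 256.0], 0.58), ([199.0, 324.0], 0.26)]
top {'fovy': 42.4045, 'cx': 282.1321, 'cy': 204.1932, 'cam_to_world': [[0.0236, 0.982, -0.1874, 0.2548], [-0.9996, 0.026, 0.0102, -0.0264], [0.0149, 0.1871, 0.9822, 1.7055], [0.0, 0.0, 0.0, 1.0]]}
cupboard [([157.0, 278.0], 0.67)]
hinge_foot [([158.0, 280.0], 0.81)]
hook_foot [([156.0, 276.0], 0.96)]
catch_foot [([156.0, 278.0], 0.64)]
door [([182.0, 274.0], 0.59), ([232.0, 385.0], 0.52)]
mug [([167.0, 342.0], 0.86)]
small_bowl [([231.0, 145.0], 0.6), ([156.0, 278.0], 0.18)]
tape_roll [([229.0, 405.0], 0.64), ([156.0, 280.0], 0.41)]
```

View pics/side0.png

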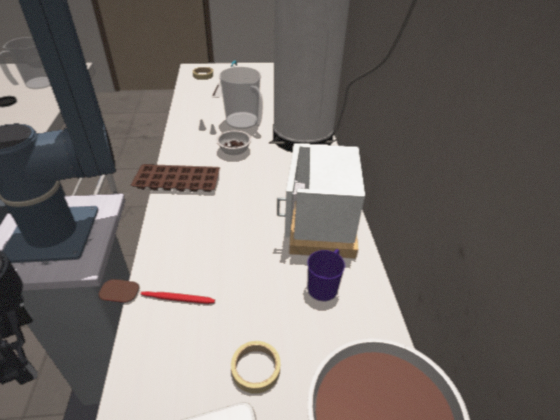

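View pics/top0.png

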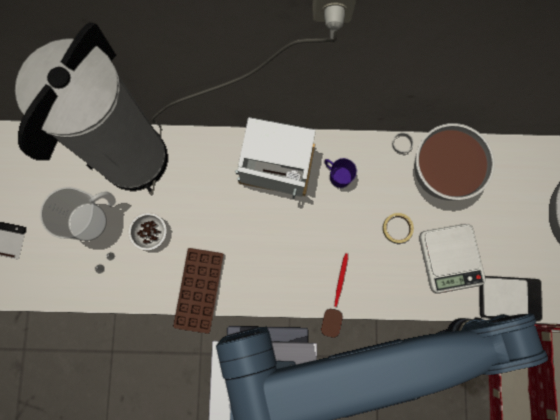

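Side: cupboard around (200,324), with the gap behind the door at its upper left, mug at (275,323) and bowl at (142,234). Top: cupboard around (157,278), slightly rotated, with the door's inner space at about (172,272). Next I'll enlarge both.

```bash
python3 - <<'E'
import cv2,numpy as np
a=cv2.imread("pics/side0.png")[135:265,270:370]; b=cv2.imread("pics/top0.png")[110:210,228:328]
a=cv2.resize(a,(400,520),interpolation=cv2.INTER_CUBIC); b=cv2.resize(b,(400,400),interpolation=cv2.INTER_CUBIC)
b=np.vstack([b,np.zeros((120,400,3),np.uint8)])
o=np.hstack([a,b]); o=np.clip(255*(o/255.)**0.8,0,255).astype(np.uint8)
for k in range(0,800,40): cv2.line(o,(k,0),(k,5),(0,0,255),1)
for k in range(0,520,40): cv2.line(o,(0,k),(5,k),(0,0,255),1); cv2.line(o,(400,k),(405,k),(0,0,255),1)
cv2.imwrite("pics/crop.png",o)
E
```

```text
(no output)
```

View pics/crop.png

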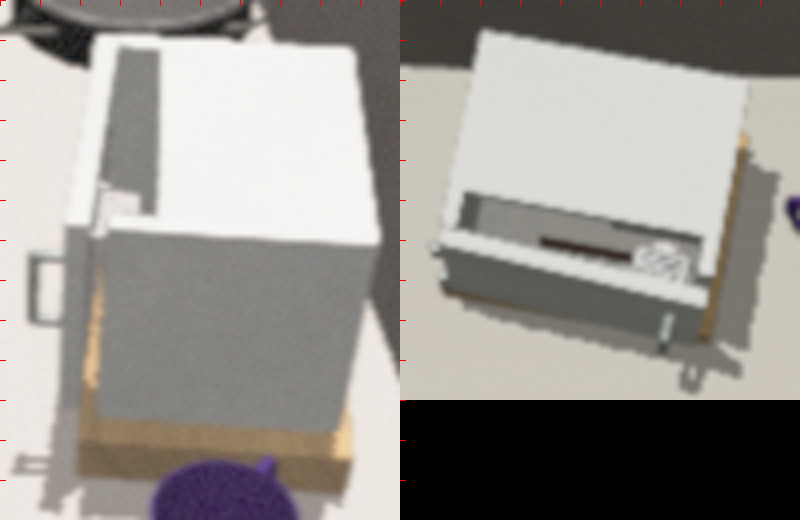

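```bash
cat > h.py <<'E'
import numpy as np
from scipy.optimize import least_squares
from plant import env
def proj(p,P,):
    T=np.array(p["cam_to_world"]); f=210/np.tan(np.radians(p["fovy"]/2))
    q=(np.atleast_2d(P)-T[:3,3])@T[:3,:3]
    return np.c_[p["cx"]+f*q[:,0]/-q[:,2], p["cy"]-f*q[:,1]/-q[:,2]]
def R(a): return np.array([[np.cos(a),-np.sin(a),0],[np.sin(a),np.cos(a),0],[0,0,1]])
def door(d,x,y,z): # x behind mid-thickness, y along door (neg), hinge at (-.082,.1)
    return R(-d)@np.array([x,y,0])+[-.082,.1,z]
def W(v,P): return np.array([v[0],v[1],0])+(R(v[2])@np.atleast_2d(P).T).T
E
python3 - <<'E'
from h import *
def T(cx,cy): return (228+(cx-400)/4-.375,110+cy/4-.375)
def S(cx,cy): return (270+cx/4-.375,135+cy/4-.375)
def model(v):
    h=v[3];d=v[4]
    top=[[.075,.1,h],[.075,-.1,h],[-.047,.094,h],door(d,-.007,-.2,h),door(d,.021,-.16,h-.02)]
    side=[[.075,.1,h],[.075,-.1,h],[-.075,-.1,h],[-.075,-.1,0],[-.075,-.1,.036],[.075,-.1,0],[.075,-.1,.036],door(d,-.007,-.2,h)]
    return np.array(top),np.array(side)
tp=np.array([T(480,30),T(749,85),T(466,192),T(706,306),T(662,262)])
sp=np.array([S(355,47),S(379,243),S(105,222),S(80,475),S(80,442),S(350,490),S(352,460),S(68,224)])
ct,cs=env.camera_params("top"),env.camera_params("side")
def res(v):
    a,b=model(v); return np.r_[(proj(ct,W(v,a))-tp).ravel(),(proj(cs,W(v,b))-sp).ravel()]
r=least_squares(res,[.6,0,0,.21,.06],loss="soft_l1")
v=r.x; print(np.round(v,4)); print(np.round(res(v).reshape(-1,2),1))
np.save("v.npy",v)
print("pad",W(v,door(v[4],.021,-.16,v[3]-.02)),"hinge",W(v,door(0,0,0,0)))
E
```

```text
[ 0.7077 -0.0266 -0.1702  0.1983  0.0313]
[[ 1.9  0.1]
 [ 2.  -0.8]
 [-1.1 -0.5]
 [ 1.8 -0.1]
 [ 1.1  0.2]
 [-0.5 -0.1]
 [-0.   0.1]
 [-0.2  0.9]
 [ 2.2 -0.9]
 [ 2.8 -2.6]
 [-5.6 -0.3]
 [-4.1 -2.7]
 [-0.1 -0.3]]
pad [[ 0.63232187 -0.07516777  0.17834757]] hinge [[0.64377605 0.08579745 0.        ]]
```

```bash
python3 - <<'E'
from h import *
def T(cx,cy): return (228+(cx-400)/4-.375,110+cy/4-.375)
def S(cx,cy): return (270+cx/4-.375,135+cy/4-.375)
def model(v):
    h=v[3];d=v[4]
    top=[[.075,.1,h],[.075,-.1,h],[-.047,.094,h],door(d,-.007,-.2,h),door(d,.021,-.16,h-.02)]
    side=[[.075,.1,h],[.075,-.1,h],[-.075,-.1,h],door(d,-.007,-.2,h),door(d,0.021,-.16,h-.02),[-.047,.094,h]]
    return np.array(top),np.array(side)
tp=np.array([T(480,30),T(749,85),T(466,192),T(706,306),T(662,262)])
sp=np.array([S(355,47),S(379,243),S(105,222),S(68,224),S(117,208),S(160,50)])
ct,cs=env.camera_params("top"),env.camera_params("side")
def res(v):
    a,b=model(v); return np.r_[(proj(ct,W(v,a))-tp).ravel(),(proj(cs,W(v,b))-sp).ravel()]
r=least_squares(res,[.6,0,0,.21,.06])
v=r.x; print(np.round(v,4)); print(np.round(res(v).reshape(-1,2),1))
np.save("v.npy",v)
print("pad",W(v,door(v[4],.021,-.16,v[3]-.02)),"hinge",W(v,door(0,0,0,0)))
T_=np.array(env.camera_params("wrist")["cam_to_world"]);s=env.state()
print(np.round(s["tcp_rot"].T@(T_[:3,3]-s["tool_pos"]),3),np.round(s["tcp_rot"].T@T_[:3,:3],3),env.camera_params("wrist")["fovy"])
E
```

```text
[ 0.7084 -0.0233 -0.1683  0.1952  0.0363]
[[ 0.8  0.2]
 [ 0.7 -0.8]
 [-2.2 -0.4]
 [ 0.6  0.1]
 [-0.1  0.4]
 [-0.8  0.2]
 [-0.2  0.2]
 [-0.   1.1]
 [-0.4 -0.2]
 [ 0.8  1. ]
 [ 0.4 -2.1]]
pad [[ 0.63236168 -0.07187874  0.17519912]] hinge [[0.64429271 0.08905184 0.        ]]
[ 0.067 -0.001 -0.125] [[ 0.001  0.964  0.264]
 [ 1.    -0.001  0.   ]
 [ 0.     0.264 -0.964]] 70.27432101623481
```

drive_tool(
  steps=[
    [1, 0.02, -0.01, -0.04, -0.14],
    [1, 0.05, -0.02, -0.07, -0.28],
    [1, 0.09, -0.04, -0.08, -0.42],
    [1, 0.13, -0.06, -0.08, -0.56],
    [1, 0.17, -0.08, -0.08, -0.7],
  ],
)

```text
clock: 1.4
tool_pos: [0.3298, -0.3439, 0.3293]
tcp_rot: [[0.452, 0.892, 0.001], [0.892, -0.452, -0.002], [-0.001, 0.002, -1.0]]
contact_force: [1.2, -1.0, -0.5]
grip_width: 0.0124
grasp_force: 0.0
```

```bash
cat > plan.py <<'E'
import sys
from h import *
s=env.state(); R_=np.array(s["tcp_rot"]); g=np.array([float(a) for a in sys.argv[1:4]]); th=float(sys.argv[4])
cur=np.arctan2(R_[1,0],R_[0,0])
print("t",round(s["clock"],2),"pos",np.round(s["tool_pos"],4),"th",round(cur,4),"q",np.round(s["qpos"],2),"F",np.round(s["contact_force"],1))
print("shift",np.round(R_.T@(g-s["tool_pos"]),4),"twist",round(-(th-cur),4))
E
python3 plan.py 0.60 -0.06 0.33 2.93
```

```text
t 1.4 pos [ 0.3298 -0.3439  0.3293] th 1.1017 q [-0.95 -0.04  0.17  1.78  0.    1.09] F [ 1.2 -1.  -0.5]
shift [ 0.3753  0.1127 -0.0008] twist -1.8283
```

drive_tool(
  steps=[
    [1, 0.03, 0.01, 0, -0.14],
    [1, 0.07, 0.02, 0, -0.28],
    [1, 0.11, 0.03, 0, -0.42],
    [1, 0.15, 0.045, 0, -0.56],
    [1, 0.19, 0.06, 0, -0.7],
  ],
)

```text
clock: 1.9
tool_pos: [0.4699, -0.2017, 0.3286]
tcp_rot: [[-0.23, 0.973, 0.001], [0.973, 0.23, -0.001], [-0.001, 0.001, -1.0]]
contact_force: [0.8, -0.8, 0.1]
grip_width: 0.0003
grasp_force: 0.0
```

```bash
python3 plan.py 0.60 -0.06 0.33 2.93
```

```text
t 1.9 pos [ 0.4699 -0.2017  0.3286] th 1.8025 q [-0.54  0.05  0.26  1.78 -0.    0.8 ] F [ 0.8 -0.8  0.1]
shift [ 0.108   0.1592 -0.0013] twist -1.1275
```

drive_tool(
  steps=[
    [1, 0.02, 0.03, 0, -0.14],
    [1, 0.04, 0.06, 0, -0.28],
    [1, 0.06, 0.09, 0, -0.42],
    [1, 0.08, 0.12, 0, -0.56],
    [1, 0.1, 0.14, 0, -0.7],
  ],
)

```text
clock: 2.4
tool_pos: [0.5843, -0.0727, 0.3276]
tcp_rot: [[-0.803, 0.596, -0.0], [0.596, 0.803, 0.0], [0.0, 0.0, -1.0]]
contact_force: [0.2, -1.0, -0.9]
grip_width: -0.0002
grasp_force: 0.0
```

drive_tool(
  steps=[
    [1, -0.01, 0.01, 0, -0.14],
    [1, -0.02, 0.01, 0, -0.28],
    [1, -0.02, 0.01, 0, -0.42],
    [1, -0.02, 0.01, 0, -0.42],
    [1, -0.02, 0.01, 0, -0.42],
  ],
)

```text
clock: 2.9
tool_pos: [0.6048, -0.0782, 0.3283]
tcp_rot: [[-0.974, 0.226, -0.0], [0.226, 0.974, 0.0], [0.0, 0.0, -1.0]]
contact_force: [-0.8, -0.5, 0.6]
grip_width: 0.0
grasp_force: 0.0
```

```bash
python3 plan.py 0.60 -0.06 0.33 2.93; python3 - <<'E'
from h import *
import cv2,json
p=env.camera_params("wrist"); im=env.snapshot("wrist")
cv2.imwrite("pics/w1.png",cv2.resize(im[:,:,::-1],(800,600),interpolation=cv2.INTER_CUBIC))
p["cam_to_world"]=np.array(p["cam_to_world"]).tolist(); json.dump(p,open("w1.json","w"))
v=np.load("v.npy");h=v[3];d=v[4]
P=[[.075,.1,h],[.075,-.1,h],[-.075,-.1,h],door(d,-.007,-.2,h),door(d,.007,-.2,h),door(d,.021,-.16,h-.02)]
print(np.round(proj(p,W(v,np.array(P)))*800/560))
E
```

```text
t 2.9 pos [ 0.6048 -0.0782  0.3283] th 2.9139 q [-0.24  0.33  0.58  1.82  0.   -0.01] F [-0.8 -0.5  0.6]
shift [ 0.0088  0.0167 -0.0017] twist -0.0161
[[651. 507.]
 [376. 520.]
 [358. 326.]
 [356. 294.]
 [357. 315.]
 [419. 325.]]
```

View pics/w1.png

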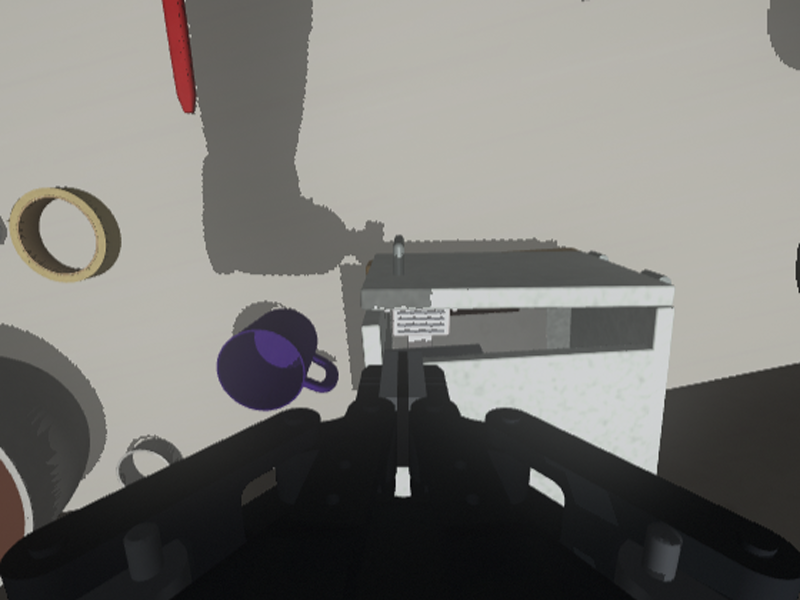

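Wrist view: the door's top edge runs from (362,290/307) to (674,286/304). The ribbed pad spans columns 391–449 and rows 309–333, with its centre at about (420,322). The model predicted (419,325), which agrees well. The fingertips hang at (403,365), and the mug is clear on the left. Now a refit with these points.

```bash
python3 - <<'E'
from h import *
import json
def T(cx,cy): return (228+(cx-400)/4-.375,110+cy/4-.375)
def S(cx,cy): return (270+cx/4-.375,135+cy/4-.375)
def model(v):
    h=v[3];d=v[4]
    top=[[.075,.1,h],[.075,-.1,h],door(d,-.007,-.2,h),door(d,.021,-.16,h-.02)]
    side=[[.075,.1,h],[.075,-.1,h],[-.075,-.1,h],door(d,-.007,-.2,h),door(d,0.021,-.16,h-.02)]
    w=[door(d,-.007,-.2,h),door(d,.007,-.2,h),door(d,-.007,0,h),door(d,.007,0,h),door(d,.032,-.18,h-.02),door(d,.032,-.14,h-.02)]
    return np.array(top),np.array(side),np.array(w)
tp=np.array([T(480,30),T(749,85),T(706,306),T(662,262)])
sp=np.array([S(355,47),S(379,243),S(105,222),S(68,224),S(117,208)])
wp=np.array([(362,290),(362,307),(674,286),(673,304),(393,334),(449,333)])*.7
ct,cs=env.camera_params("top"),env.camera_params("side"); cw=json.load(open("w1.json"))
def res(v):
    a,b,c=model(v); return np.r_[2.8*(proj(ct,W(v,a))-tp).ravel(),1.7*(proj(cs,W(v,b))-sp).ravel(),(.9*(proj(cw,W(v,c))-wp)).ravel()]
r=least_squares(res,[.7,0,-.17,.2,.05],x_scale=.01)
v=r.x; print(np.round(v,4)); print("mm",np.round(res(v).reshape(-1,2),1).tolist())
np.save("v.npy",v)
print("pad",W(v,door(v[4],.021,-.16,v[3]-.02)),"hinge",W(v,door(0,0,0,0)),"th",np.pi+v[2]-v[4])
E
```

```text
[ 0.7086 -0.0213 -0.1688  0.1928  0.0435]
mm [[0.5, 1.0], [-0.1, -1.6], [-0.8, 2.0], [-2.4, 2.6], [-1.7, 1.0], [-0.9, 0.8], [-0.2, 2.3], [-1.8, 0.1], [0.4, 2.2], [-1.7, 0.0], [-1.2, 2.7], [2.5, -0.2], [0.9, 1.9], [-0.0, 1.9], [0.8, 2.1]]
pad [[ 0.63142377 -0.06978924  0.17281352]] hinge [[0.64460627 0.09104366 0.        ]] th 2.929307490130717
```

```bash
python3 plan.py 0.6345 -0.0705 0.222 2.93
```

```text
t 2.95 pos [ 0.6048 -0.0783  0.3284] th 2.9143 q [-0.24  0.33  0.58  1.82  0.   -0.01] F [-0.4 -0.7  0.7]
shift [-0.0272  0.0142  0.1064] twist -0.0157
```

drive_tool(
  steps=[
    [1, -0.027, 0.014, 0.03, -0.015],
    [1, -0.027, 0.014, 0.06, -0.015],
    [1, -0.027, 0.014, 0.09, -0.015],
    [1, -0.027, 0.014, 0.1, -0.015],
    [1, -0.027, 0.014, 0.1, -0.015],
  ],
)

```text
clock: 3.45
tool_pos: [0.633, -0.0704, 0.2263]
tcp_rot: [[-0.978, 0.209, -0.004], [0.209, 0.978, 0.001], [0.004, 0.0, -1.0]]
contact_force: [-0.4, 0.2, -0.1]
grip_width: -0.0003
grasp_force: 0.0
```

```bash
python3 plan.py 0.6345 -0.0705 0.222 2.93; python3 - <<'E'
from h import *
import cv2
o=[]
for c in ["wrist","side"]:
    im=env.snapshot(c)[:,:,::-1]
    im=im[140:300,200:360] if c=="wrist" else im[130:230,265:365]
    o.append(cv2.resize(im,(400,400),interpolation=cv2.INTER_CUBIC))
cv2.imwrite("pics/w2.png",np.hstack(o))
E
```

```text
t 3.45 pos [ 0.633  -0.0704  0.2263] th 2.9307 q [-0.22  0.35  0.4   1.63  0.   -0.01] F [-0.4  0.2 -0.1]
shift [-0.0015  0.0003  0.0043] twist 0.0007
```

View pics/w2.png

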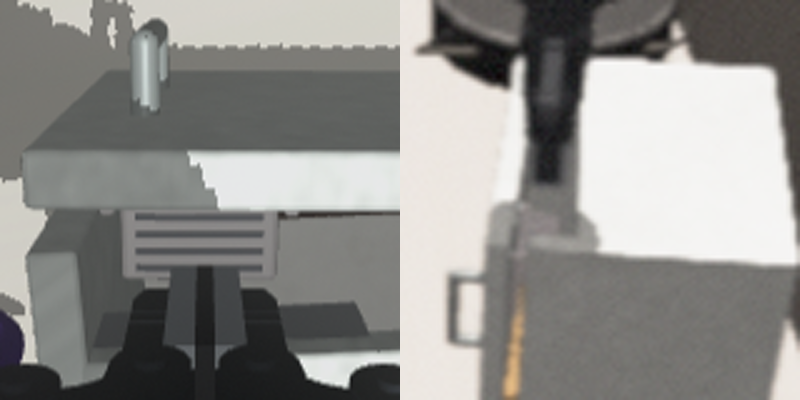

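```bash
python3 - <<'E'
from h import *
v=np.load("v.npy");h=v[3];d=v[4];p=env.camera_params("wrist");s=env.state()
P=[door(d,.032,-.18,h-.02),door(d,.032,-.14,h-.02),door(d,.007,-.2,h),door(d,-.007,-.2,h)]
f=lambda P:np.round((proj(p,P)-[200,140])*2.5)
print(f(W(v,np.array(P))))
R_=s["tcp_rot"];
tips=[s["tool_pos"]+R_@np.array([x,y,.017]) for x in(.011,-.011) for y in (-.011,.011)]
print(f(np.array(tips)))
for hh in(.19,.195,.2):
  v2=v.copy();v2[3]=hh
  P=[door(d,.032,-.18,hh-.02),door(d,.032,-.14,hh-.02),door(d,.007,-.2,hh)]
  print(hh,f(W(v,np.array(P))).tolist())
E
```

```text
[[126. 269.]
 [278. 269.]
 [ 26. 200.]
 [ 22. 140.]]
[[146. 261.]
 [254. 261.]
 [148. 358.]
 [252. 358.]]
0.19 [[127.0, 265.0], [277.0, 265.0], [29.0, 197.0]]
0.195 [[125.0, 272.0], [279.0, 273.0], [24.0, 203.0]]
0.2 [[123.0, 280.0], [281.0, 280.0], [19.0, 210.0]]
```

drive_tool(
  steps=[
    [1, -0.002, 0, 0.005, 0],
    [1, -0.002, 0, 0.01, 0],
    [1, -0.002, 0, 0.015, 0],
    [1, -0.002, 0, 0.018, 0],
    [1, -0.002, 0, 0.018, 0],
  ],
)

```text
clock: 4.05
tool_pos: [0.6359, -0.071, 0.2094]
tcp_rot: [[-0.978, 0.208, -0.001], [0.208, 0.978, 0.0], [0.001, 0.0, -1.0]]
contact_force: [0.4, -0.1, -0.7]
grip_width: -0.0001
grasp_force: 0.0
```

drive_tool(
  steps=[
    [1, 0, 0, 0.002, 0],
    [1, 0, 0, 0.004, 0],
    [1, 0, 0, 0.006, 0],
    [1, 0, 0, 0.008, 0],
    [1, 0, 0, 0.008, 0],
  ],
)

```text
clock: 4.55
tool_pos: [0.6361, -0.071, 0.2018]
tcp_rot: [[-0.978, 0.208, -0.001], [0.208, 0.978, 0.0], [0.001, 0.0, -1.0]]
contact_force: [0.0, -0.2, 0.9]
grip_width: 0.0001
grasp_force: 0.0
```

drive_tool(
  steps=[
    [1, 0, 0, 0.001, 0],
    [1, 0, 0, 0.002, 0],
    [1, 0, 0, 0.003, 0],
    [1, 0, 0, 0.003, 0],
  ],
)

```text
clock: 4.95
tool_pos: [0.6362, -0.071, 0.1991]
tcp_rot: [[-0.978, 0.208, -0.0], [0.208, 0.978, 0.0], [0.0, 0.0, -1.0]]
contact_force: [-0.7, -0.6, -0.2]
grip_width: -0.0002
grasp_force: 0.0
```

drive_tool(
  steps=[
    [1, 0, 0, 0.001, 0],
    [1, 0, 0, 0.002, 0],
    [1, 0, 0, 0.002, 0],
  ],
)

```text
clock: 5.25
tool_pos: [0.6362, -0.071, 0.1971]
tcp_rot: [[-0.978, 0.208, -0.0], [0.208, 0.978, 0.0], [0.0, 0.0, -1.0]]
contact_force: [-0.2, -0.6, 0.4]
grip_width: 0.0005
grasp_force: 0.0
```

drive_tool(
  steps=[
    [1, 0, 0, 0.001, 0],
    [1, 0, 0, 0.002, 0],
    [1, 0, 0, 0.002, 0],
  ],
)

```text
clock: 5.55
tool_pos: [0.6362, -0.071, 0.1951]
tcp_rot: [[-0.978, 0.208, -0.0], [0.208, 0.978, 0.0], [0.0, 0.0, -1.0]]
contact_force: [-0.9, -0.1, 0.1]
grip_width: 0.0001
grasp_force: 0.0
```

drive_tool(
  steps=[
    [1, 0, 0, 0.001, 0],
    [1, 0, 0, 0.002, 0],
    [1, 0, 0, 0.002, 0],
  ],
)

```text
clock: 5.85
tool_pos: [0.6362, -0.071, 0.1931]
tcp_rot: [[-0.978, 0.208, -0.0], [0.208, 0.978, 0.0], [0.0, -0.0, -1.0]]
contact_force: [-0.3, -0.2, 0.2]
grip_width: 0.0003
grasp_force: 0.0
```

drive_tool(
  steps=[
    [1, 0, 0, 0.001, 0],
    [1, 0, 0, 0.002, 0],
    [1, 0, 0, 0.002, 0],
  ],
)

```text
clock: 6.15
tool_pos: [0.6364, -0.0711, 0.1919]
tcp_rot: [[-0.978, 0.208, 0.001], [0.208, 0.978, -0.0], [-0.001, -0.0, -1.0]]
contact_force: [-1.2, 0.6, 2.4]
grip_width: 0.0001
grasp_force: 1.3
```

drive_tool(
  steps=[
    [1, 0, 0, 0.001, 0],
    [1, 0, 0, 0.002, 0],
    [1, 0, 0, 0.002, 0],
  ],
)

```text
clock: 6.45
tool_pos: [0.6365, -0.0711, 0.1897]
tcp_rot: [[-0.978, 0.208, 0.001], [0.208, 0.978, -0.0], [-0.001, 0.0, -1.0]]
contact_force: [-0.5, -0.6, 3.4]
grip_width: -0.0002
grasp_force: 1.8
```

drive_tool(
  steps=[
    [1, 0, 0, 0.001, 0],
    [1, 0, 0, 0.002, 0],
    [1, 0, 0, 0.003, 0],
    [1, 0, 0, 0.004, 0],
    [1, 0, 0, 0.004, 0],
  ],
)

```text
clock: 6.95
tool_pos: [0.6366, -0.0711, 0.1857]
tcp_rot: [[-0.978, 0.208, 0.001], [0.208, 0.978, -0.0], [-0.001, 0.0, -1.0]]
contact_force: [0.2, -0.1, 5.8]
grip_width: -0.0003
grasp_force: 2.8
```

drive_tool(
  steps=[
    [1, 0, 0, 0.001, 0],
    [1, 0, 0, 0.002, 0],
    [1, 0, 0, 0.003, 0],
    [1, 0, 0, 0.003, 0],
  ],
)

```text
clock: 7.35
tool_pos: [0.6367, -0.0711, 0.1833]
tcp_rot: [[-0.978, 0.208, 0.002], [0.208, 0.978, -0.0], [-0.002, 0.0, -1.0]]
contact_force: [-1.5, 0.2, 6.9]
grip_width: 0.0002
grasp_force: 3.4
```

drive_tool(
  steps=[
    [1, 0, 0, 0.001, 0],
    [1, 0, 0, 0.002, 0],
    [1, 0, 0, 0.002, 0],
    [1, 0, 0, 0.002, 0],
  ],
)

```text
clock: 7.75
tool_pos: [0.6369, -0.0711, 0.1818]
tcp_rot: [[-0.978, 0.208, 0.002], [0.208, 0.978, -0.0], [-0.002, 0.0, -1.0]]
contact_force: [-1.2, -0.1, 8.0]
grip_width: 0.0003
grasp_force: 3.8
```

drive_tool(
  steps=[
    [1, 0.002, 0, 0, 0],
    [1, 0.004, 0, 0, 0],
    [1, 0.006, 0, 0, 0],
    [1, 0.008, 0, 0, 0],
    [1, 0.008, 0, 0, 0],
  ],
)

```text
clock: 8.25
tool_pos: [0.6294, -0.0703, 0.1821]
tcp_rot: [[-0.978, 0.209, 0.004], [0.209, 0.978, -0.002], [-0.004, -0.001, -1.0]]
contact_force: [-0.8, -2.0, 7.2]
grip_width: 0.0001
grasp_force: 3.7
```

drive_tool(
  steps=[
    [1, 0.004, 0, 0.0005, 0.02],
    [1, 0.008, 0, 0.0005, 0.05],
    [1, 0.012, 0, 0.0005, 0.07],
    [1, 0.016, 0, 0.0005, 0.1],
    [1, 0.016, 0, 0.0005, 0.1],
  ],
)

```text
clock: 8.75
tool_pos: [0.6132, -0.0677, 0.1817]
tcp_rot: [[-0.952, 0.306, 0.003], [0.306, 0.952, -0.004], [-0.004, -0.003, -1.0]]
contact_force: [-0.8, -2.9, 8.0]
grip_width: -0.0001
grasp_force: 3.8
```

drive_tool(
  steps=[
    [1, 0.004, 0, 0, 0.02],
    [1, 0.008, 0, 0, 0.05],
    [1, 0.012, 0, 0, 0.07],
    [1, 0.016, -0.001, 0, 0.1],
    [1, 0.016, -0.001, 0, 0.1],
  ],
)

```text
clock: 9.25
tool_pos: [0.5975, -0.0638, 0.1816]
tcp_rot: [[-0.917, 0.4, 0.002], [0.4, 0.917, -0.004], [-0.003, -0.003, -1.0]]
contact_force: [-1.9, -3.4, 8.3]
grip_width: -0.0001
grasp_force: 3.8
```

drive_tool(
  steps=[
    [1, 0.004, 0, 0, 0.02],
    [1, 0.008, 0, 0, 0.05],
    [1, 0.012, 0, 0, 0.07],
    [1, 0.016, -0.001, 0, 0.1],
    [1, 0.016, -0.001, 0, 0.1],
  ],
)

```text
clock: 9.75
tool_pos: [0.5823, -0.0582, 0.1814]
tcp_rot: [[-0.872, 0.489, 0.002], [0.489, 0.872, -0.004], [-0.003, -0.002, -1.0]]
contact_force: [-1.0, -2.7, 7.7]
grip_width: 0.0001
grasp_force: 3.9
```

```bash
python3 - <<'E'
from h import *
import cv2
o=[]
for c in ["wrist","side"]:
    im=env.snapshot(c)[:,:,::-1]
    im=im[100:380,150:430] if c=="wrist" else im[120:260,230:370]
    o.append(cv2.resize(im,(400,400),interpolation=cv2.INTER_CUBIC))
cv2.imwrite("pics/w3.png",np.hstack(o))
E
```

```text
(no output)
```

View pics/w3.png

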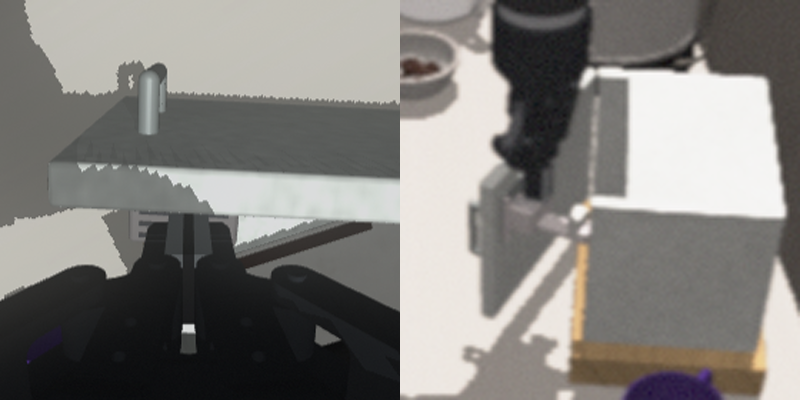

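The door stands at about 0.35 rad. In the side view its free edge is at (490,200), well clear of the case, and in the wrist view the finger is on the pad at (187,230) behind the door. The hook can come up now.

drive_tool(
  steps=[
    [1, 0, 0, -0.003, 0],
    [1, 0, 0, -0.006, 0],
    [1, 0, 0, -0.009, 0],
    [1, 0, 0, -0.013, 0],
    [1, 0, 0, -0.013, 0],
  ],
)

```text
clock: 10.35
tool_pos: [0.5821, -0.0562, 0.1923]
tcp_rot: [[-0.873, 0.488, -0.001], [0.488, 0.873, 0.001], [0.001, 0.001, -1.0]]
contact_force: [0.2, 0.2, -0.5]
grip_width: -0.0003
grasp_force: 0.0
```

drive_tool(
  steps=[
    [1, 0.005, 0, 0, 0.03],
    [1, 0.011, 0, 0, 0.07],
    [1, 0.017, -0.001, 0, 0.11],
    [1, 0.024, -0.001, 0, 0.15],
    [1, 0.03, -0.001, 0, 0.19],
  ],
)

```text
clock: 10.85
tool_pos: [0.5552, -0.0421, 0.1918]
tcp_rot: [[-0.764, 0.645, -0.001], [0.645, 0.764, 0.001], [0.002, 0.001, -1.0]]
contact_force: [0.0, 0.1, 1.4]
grip_width: 0.0
grasp_force: 0.6
```

drive_tool(
  steps=[
    [1, 0.006, 0, 0, 0.04],
    [1, 0.013, 0, 0, 0.08],
    [1, 0.019, -0.001, 0, 0.12],
    [1, 0.026, -0.001, 0, 0.16],
    [1, 0.032, -0.001, 0, 0.2],
  ],
)

```text
clock: 11.35
tool_pos: [0.5302, -0.0221, 0.1918]
tcp_rot: [[-0.621, 0.784, -0.001], [0.784, 0.621, 0.002], [0.002, 0.0, -1.0]]
contact_force: [1.6, 0.2, 1.1]
grip_width: 0.0
grasp_force: 0.7
```

```bash
python3 - <<'E'
from h import *
v=np.load("v.npy");H=W(v,door(0,0,0,0))[0];s=env.state();R_=s["tcp_rot"]
print("d",np.pi+v[2]-np.arctan2(R_[1,0],R_[0,0]),"rel hinge tool",R_.T@(s["tool_pos"]-H),s["qpos"],s["contact_force"])
E
```

```text
d 0.7320751400767276 rel hinge tool [-0.01738629 -0.15986173 -0.19188789] [-1.68981465e-01  5.77327096e-02 -2.89526045e-03  1.51105472e+00
  1.45960429e-03  7.31907284e-01] [1.56335133 0.18559304 1.05723979]
```

drive_tool(
  steps=[
    [1, 0.006, 0, 0, 0.04],
    [1, 0.013, 0, 0, 0.08],
    [1, 0.019, 0, 0, 0.12],
    [1, 0.026, 0, 0, 0.16],
    [1, 0.032, 0, 0, 0.2],
  ],
)

```text
clock: 11.85
tool_pos: [0.5102, 0.0028, 0.1917]
tcp_rot: [[-0.453, 0.892, -0.001], [0.892, 0.453, 0.001], [0.002, -0.0, -1.0]]
contact_force: [1.3, 0.0, -0.1]
grip_width: 0.0001
grasp_force: 0.6
```

drive_tool(
  steps=[
    [1, 0.006, 0, 0, 0.04],
    [1, 0.013, 0, 0, 0.08],
    [1, 0.019, 0, 0, 0.12],
    [1, 0.026, 0, 0, 0.16],
    [1, 0.032, 0, 0, 0.2],
  ],
)

```text
clock: 12.35
tool_pos: [0.4956, 0.0312, 0.1917]
tcp_rot: [[-0.266, 0.964, -0.001], [0.964, 0.266, 0.001], [0.001, -0.001, -1.0]]
contact_force: [1.5, -0.3, 0.8]
grip_width: 0.0003
grasp_force: 0.6
```

drive_tool(
  steps=[
    [1, 0.006, 0, 0, 0.04],
    [1, 0.012, 0, 0, 0.07],
    [1, 0.016, 0, 0, 0.1],
    [1, 0.019, 0, 0, 0.12],
    [1, 0.019, 0, 0, 0.12],
  ],
)

```text
clock: 12.85
tool_pos: [0.4903, 0.0495, 0.1918]
tcp_rot: [[-0.151, 0.988, -0.002], [0.988, 0.151, 0.001], [0.001, -0.002, -1.0]]
contact_force: [-0.3, 0.0, -0.3]
grip_width: 0.0
grasp_force: 0.0
```

```bash
python3 - <<'E'
from h import *
import cv2
v=np.load("v.npy");H=W(v,door(0,0,0,0))[0];s=env.state();R_=s["tcp_rot"]
print("d",np.pi+v[2]-np.arctan2(R_[1,0],R_[0,0]),"rel hinge tool",R_.T@(s["tool_pos"]-H),s["qpos"],s["contact_force"])
o=[cv2.resize(env.snapshot("top")[:,:,::-1][100:250,210:360],(400,400)),cv2.resize(env.snapshot("side")[:,:,::-1][100:300,200:400],(400,400))]
cv2.imwrite("pics/w4.png",np.hstack(o))
E
```

```text
d 1.2501540901072918 rel hinge tool [-0.01745924 -0.15906267 -0.19160366] [-3.60313815e-02 -3.95927370e-02 -1.00802160e-01  1.51134804e+00
  9.12934330e-04  1.38293480e+00] [-0.33108095  0.03506669 -0.34775341]
```

View pics/w4.png

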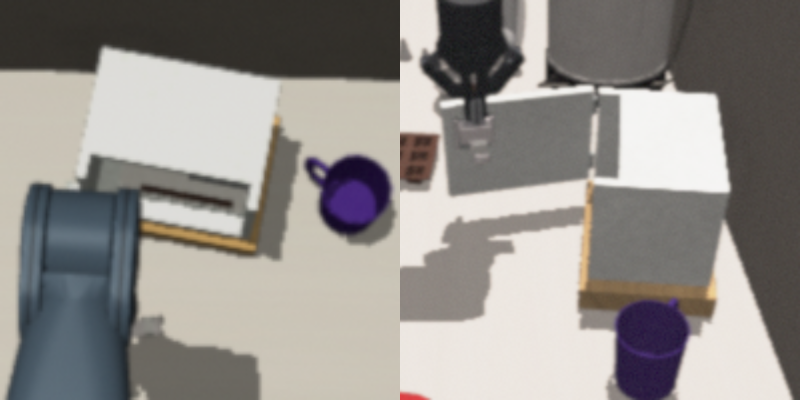

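The side view shows the door wide open at about 70°, its free edge near (445,150) and the mug untouched. Now I'll back off from the door and rise.

drive_tool(
  steps=[
    [1, -0.003, 0, -0.004, 0],
    [1, -0.006, 0, -0.01, 0],
    [1, -0.006, 0, -0.03, 0],
    [1, -0.006, 0, -0.06, 0],
    [1, -0.006, 0, -0.09, 0],
  ],
)

```text
clock: 13.45
tool_pos: [0.4916, 0.0425, 0.2839]
tcp_rot: [[-0.15, 0.989, -0.0], [0.989, 0.15, 0.0], [0.0, -0.0, -1.0]]
contact_force: [0.6, 0.1, -0.3]
grip_width: -0.0001
grasp_force: 0.0
```

drive_tool(
  steps=[
    [1, -0.03, -0.02, -0.02, 0],
    [1, -0.06, -0.04, -0.02, 0],
    [1, -0.09, -0.06, -0.02, 0],
    [1, -0.1, -0.06, -0.02, 0],
    [1, -0.1, -0.06, -0.02, 0],
  ],
)

```text
clock: 13.95
tool_pos: [0.4478, -0.0664, 0.3033]
tcp_rot: [[-0.147, 0.989, 0.001], [0.989, 0.147, -0.0], [-0.0, 0.001, -1.0]]
contact_force: [0.9, -0.0, -0.5]
grip_width: -0.0001
grasp_force: 0.0
```

```bash
python3 - <<'E'
from h import *
import cv2
s=env.state();print(s["tool_pos"],s["contact_force"])
v=np.load("v.npy");h=.195
o=[]
for c,(r0,r1,c0,c1) in {"top":(100,250,210,360),"side":(100,300,200,400)}.items():
    im=env.snapshot(c)[:,:,::-1].copy(); p=env.camera_params(c)
    for d in (1.05,1.25):
        q=proj(p,W(v,np.array([door(d,0,0,h),door(d,0,-.2,h)]))); 
        print(c,d,np.round((q-[c0,r0])*400/(r1-r0)).tolist())
    o.append(cv2.resize(im[r0:r1,c0:c1],(400,400)))
cv2.imwrite("pics/w5.png",np.hstack(o))
E
```

```text
[ 0.44781727 -0.06643559  0.30334069] [ 0.87477417 -0.01711712 -0.54348923]
top 1.05 [[71.0, 182.0], [130.0, 357.0]]
top 1.25 [[71.0, 182.0], [93.0, 365.0]]
side 1.05 [[193.0, 85.0], [46.0, 120.0]]
side 1.25 [[193.0, 85.0], [39.0, 103.0]]
```

View pics/w5.png

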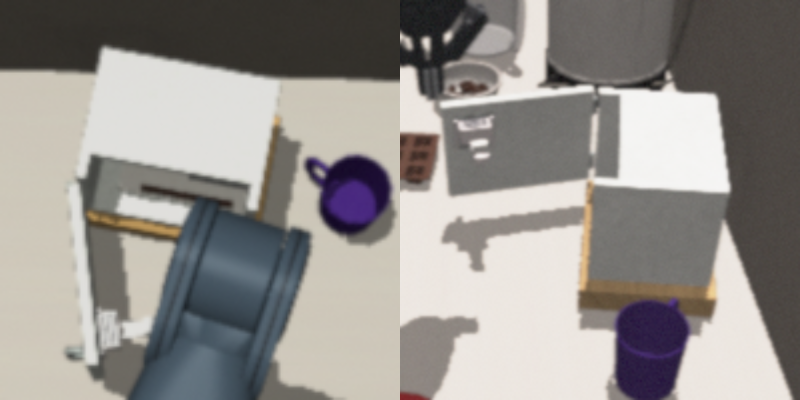

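The top view puts the door's free edge at (93,362), which matches the model at 1.25 rad (93,365). The arm is clear and the bystanders are where they were, so I'm handing in.

```bash
python3 -c "
from plant import env
print(env.job_done())"
```

```text
the job is handed in; nothing more can be done
None
```

I pressed the hook down with at most about 8 N, drew the door past the catch, swung it to about 1.25 rad (72°) and let go. I handed the job in at about 14 s with the arm clear and the bystanders untouched; the hand-in returned no verdict.

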